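Close the filter cell and counter-hold its clamp bolt

ROBOT

A 7-joint arm with a two-finger parallel gripper is mounted at the origin on the work surface. World frame = base frame: x ahead of the robot, y to its left, z up, the work surface at z = 0. Lengths are in m, angles in rad, forces in N, time in s.
With the tool pointing down it reaches from about 0.4 to 0.9 m from the base axis. Payload 5.5 kg.
Tool frame: the origin (TCP) lies on the centre line of the jaws, within the pads' length; the fingertips stand 22 mm ahead of it and the grasp point (between the pads) lies 3 mm ahead of it (tip_extent is the distance from the TCP to the fingertips, in m); z points along the fingers, y is the direction in which the jaws open and shut (so a half turn about z gives the same grasp; the last joint's range is limited). The gripper opens to 85 mm and grips with 20 to 120 N. Pads are 22 mm wide; open, the fingers measure 114 mm over their backs; the gripper's body (76 mm by 85 mm) begins 54 mm behind the grasp point. The pads swing forward as they close: fully open they stand 13 mm farther back than shut.
Start: joints at [-0.918, 0.501, -0.427, 1.55, 0.221, 1.138, -0.21], TCP at [0.247, 0.601, 0.223] pointing down, gripper open.
Joint ranges: [-2.88, 2.88], [-0.31, 2.03], [-1.54, 1.56], [0.2, 2.42], [-1.41, 4.55], [0.19, 2.02], [-2.57, 2.57]. Speed limits (rad/s): [2.57, 2.57, 3.14, 3.14, 3.14, 3.14, 3.14].

INTERFACE

Orientations are given as [roll, pitch, yaw] about the fixed x, y, z axes, in that order (R = Rz(yaw) Ry(pitch) Rx(roll)).
In Python, from plant import * gives the robot as it stands.
- The arm moves only by the tool move_arm, never from a script. Its argument "moves" is a list of rows, each a list of 3 entries, a list of its own where there are three numbers: the shift along the tool's x, y, z in mm, then the turn about the tool's z in rad, then the opening, from 0 (shut) to 1 (fully open). A call has 1 to 8 rows; each row shifts and turns the commanded pose from where the row before left it, along the tool's axes as they then stand; what a row does not reach is not made up. A row lasts 1/8 s, in which the tool goes at most 62.5 mm and 10.7 degrees, less where a joint would pass 70% of its speed; a pose out of reach is approached as far as the arm can. A call with a gripper value outside its range is refused whole. The fingers move at their own pace and stop on an object; "grip_force" is the grip in N (left out, the last holds). Time passes only in rows, so rows that do not move let the fingers close. It gives the time, the measured TCP pose, the force and the opening at its end, in the units of the state.
- sense(): the state, without advancing time (a new reading comes with each control period).
- grab_frame(name): name is "side" or "top"; returns a dict with "img" (384x512x3 uint8, red, green, blue), "z_map" (384x512 float32, m along the optical axis (not along the pixel's ray), 0 where there is no reading), "mtx" (3x3 intrinsics, pixels), "R" (3x3) and "t" (3): a world point X has camera coordinates R X + t. Camera axes: x right, y down, z forward; pixel columns grow to the right and rows downward; lengths in m; the calibration is good to about 2 mm. A picture is of the moment at which its call begins.
- close_job(): hands the job in, once; it reports no verdict.
The state is a dict: "clock": time; "joint_positions": joint angles; "qvel": joint speeds; "effort": joint torques, N m; "tcp_pos": TCP position; "tool_rot": TCP orientation; "wrist_force": force on the tool from outside, world axes, zero at the start; "moment": the same for the moment, N m; "gripper_width": finger opening in m.
Only numpy, scipy, OpenCV 4.12 (cv2) and the standard library are available. Lean on these libraries where they do the work, as an engineer would, in place of code of your own. Each camera call takes 0.05 s, during which the arm holds its last target. There are 200 camera calls.

TASK

Pick up the green cover plate by its black rib, lower it over the filter cell's two locating pins until it rests flush on the base, and let go of it there; do not drop it from above the pins. Then reach down into the narrow gap behind the yellow bracket, grip the hex bolt head that the running nut driver is dragging round, and hold it from turning: finish while still gripping it. Leave everything else on the bench where it stands.

Things in the scene. Friction and masses are not known exactly. Their poses are not given: they have to be found in the camera images.
- cover_grip (a point): centre of the black grip rib on the loose green metal cover plate. Plate 76 (x) x 110 (y) x 12 mm thick, about 0.35 kg; the rib on its middle is 18 mm thick (x), 50 mm long (y), 12 to 52 mm above the underside; this point is 34 mm above the underside. Two through holes 12 mm across at y = +42 and -42 mm, x = 0. z up. It fits the pins either way round.
- seat (a point): centre of the cover's seat on the fixed filter-cell fixture, on the flat top of its dark steel base, 20 mm above the table (base 130 mm in x, reaching from y -75 to +215 mm from here). z up; y runs along the fixture from the seat towards driver and bracket. With the cover flush, its rib centre is 34 mm above this point and its y axis lies along this y, either way round.
- bracket (a point): middle of the top edge of the fixture's upright yellow bracket, 8 mm thick (y), 76 mm wide (x), top 74 mm above the base. Axes as the seat's. On its -y side stands the blue nut driver (34 mm in y, ends 28 mm before the bracket, top 70 mm above the base); on its +y side is the gap with the bolt head.
- guard (a point): middle of the top edge of the upright aluminium guard, 6 mm thick (y), 76 mm wide (x), top 60 mm above the base. Axes as the seat's. Between it and the bracket is the gap, 46 mm wide, open at its top and both ends.
- pin_a (a point): tip of one locating pin: steel, 10 mm across, tapering to 4.4 mm over its top 6 mm, 24 mm tall above the seat, at y = -42 mm from the seat
- pin_b (a point): tip of the other locating pin, the same, at y = +42 mm from the seat
- bolt_head (a point): centre of the steel hex bolt head in the gap: 22 mm across flats, 25 mm across corners, 18 mm long; axis level, along the seat's y. 50 mm above the base, 24 mm below the bracket's top, 14 mm clear of bracket and guard. Can be pinched from straight above, closing along the seat's x. It only turns about its axis; these axes turn with it. A pinch of 20 N or more holds it, on flats or corners.
- bolt (a joint): turn of the bolt about its axis, rad (0, and every 1.05: two flats stand upright, facing the seat's +x and -x). The running nut driver drags it round at about +0.03 rad/s, with 0.15 N m, until it is held.
- wash: bystander: white plastic bottle with red cap, 68 mm across, 170 mm tall; origin at the middle of its underside
- amber: bystander: amber glass bottle with black cap, 64 mm across, 140 mm tall; origin at the middle of its underside
- beaker: bystander: empty glass beaker, 72 mm across, 85 mm tall; origin at the middle of its underside
- jar: bystander: small glass jar with orange lid, 60 mm across, 75 mm tall; origin at the middle of its underside
- spare: bystander: spare steel bolt standing on its 26 mm head, 45 mm tall; origin at the middle of its underside
- wrench: bystander: steel wrench lying flat, 160 mm long; origin at the wrench's underside
- cover: the cover plate itself; origin at the centre of its underside
Mind the look-alikes: they are no part of the job. Several things look just like the cover: the one meant starts nearest to the robot's base.

How it is judged:
On the way:
1. the cover lies flush on the seat over both pins and has been let go (horizontal distance between cover_grip and seat below 0.003 m and z of cover_grip in the frame of seat below 0.036 m and angle between the y axis of cover_grip and the y axis of seat, either way round below 0.05 rad and angle between cover_grip's own z axis and vertical below 0.03 rad and contact force between the fingers and cover below 0.1 N), for 0.2 s.
At the end, for the whole second after the job is handed in: The cover lies flush over both pins (within 3 mm sideways, 2 mm in height, 0.05 rad) and untouched by the fingers; the bolt head is between the fingers (grasp point within 25 mm of its centre, more than 6 N of contact) and turns slower than 0.006 rad/s, still gripped through the last second (all of step 1 and contact force between the fingers and bolt above 6 N and distance between the grasp point and bolt_head below 0.025 m and velocity of joint bolt between -0.006 and 0.006 rad/s and linear speed of cover below 0.01 m/s); the arm keeps its last pose, push and grip.
It fails at once if a bystander is pushed more than 30 mm away (distance of any of wash, amber, beaker, jar, spare, wrench from where it was at the start of the episode above 0.03 m).
It fails at once if a bystander is tipped over (angle between any of wash, amber, beaker, jar, spare, wrench's own z axis and vertical above 0.5 rad).
It fails at once if the cover is let go of above the pins, so that it drops onto the fixture (contact force between the fingers and cover below 0.01 N and horizontal distance between cover_grip and seat below 0.06 m and z of cover_grip in the frame of seat above 0.066 m).
It also fails if it takes over 45 s, if anything falls off the work surface, if the arm or the gripper's body presses on something with over 40 N, if the wrist force passes 120 N, or if a joint passes its speed limit or range.

## Working session

There is one attempt and no reset: what is moved stays moved. The work goes in short steps, Python scripts to look and compute and a tool call to move; the robot and the scene stay as the last step left them, time stands still between calls to the robot, and variables do not carry over. Pictures are saved under pics/ and viewed, about 8 in all and at most 12, crops included, and the job is handed in when it is done.

Besides the shell and the picture viewer there is one more tool, called after ">>>" as name([rows], argument=value, ...), one row to a line, values as JSON. move_arm: Moves the arm, as the interface text tells. Its arguments: {"type":"object","properties":{"moves":{"type":"array","items":{"type":"array"}},"grip_force":{"type":"number"}},"required":["moves"]}

```bash
mkdir -p pics; cat > h.py <<'E'
from plant import *
import numpy as np, cv2
def grab(n,tag):
    f=grab_frame(n); np.savez(f'pics/{tag}.npz',**f); cv2.imwrite(f'pics/{tag}.png',f['img'][:,:,::-1]); return f
def load(tag): return dict(np.load(f'pics/{tag}.npz'))
def world(f,u,v,z=None,d=None):
    K=f['mtx'];R=f['R'];t=f['t']
    ray=np.linalg.inv(K)@np.array([u,v,1.0]); C=-R.T@t; w=R.T@ray
    if z is not None: return C+w*(z-C[2])/w[2]
    if d is None: d=f['z_map'][int(round(v)),int(round(u))]
    return C+w*d
def proj(f,X):
    p=f['mtx']@(f['R']@np.array(X)+f['t']); return p[:2]/p[2]
E
python3 - <<'E'
from h import *
s=sense();print(s)
for n in('top','side'):
    f=grab(n,n+'0'); C=-f['R'].T@f['t'];print(n,C,f['R'][2],f['mtx'][0,0])
a=load('top0')['img'];cv2.imwrite('pics/top0b.png',cv2.resize(a,(800,600),interpolation=cv2.INTER_CUBIC)[:,:,::-1])
a=load('side0')['img'];cv2.imwrite('pics/side0b.png',cv2.resize(a,(800,600),interpolation=cv2.INTER_CUBIC)[:,:,::-1])
E
```

```text
{'clock': 0.0, 'joint_positions': array([-0.91780663,  0.50185271, -0.42676173,  1.55145719,  0.22077283,
        1.13833142, -0.21027577]), 'qvel': array([ 0.00142105,  0.00047635, -0.0009225 ,  0.0011303 ,  0.00168223,
       -0.00108394,  0.00068958]), 'effort': array([ 5.60721219e-04, -5.69518232e+01, -5.81622496e+00, -2.80936325e+01,
        1.04172903e-02,  1.23227466e-02,  7.00803362e-07]), 'tcp_pos': array([0.24677035, 0.60054727, 0.22145074]), 'tool_rot': array([-3.13959424e+00, -7.04708347e-05,  2.75184615e+00]), 'wrist_force': array([ 0.7440931 , -0.58842677,  0.33887127]), 'moment': array([ 0.00805708,  0.00669268, -0.03242572]), 'gripper_width': 0.08555425877268884}
top [ 0.40536651 -0.05140782  1.64862218] [ 0.10713801 -0.02169283 -0.99400748] 447.02759350295054
side [ 0.05829424 -1.01755062  0.93181971] [ 0.35402203  0.68742008 -0.63413093] 407.8123952922842
```

View pics/top0b.png

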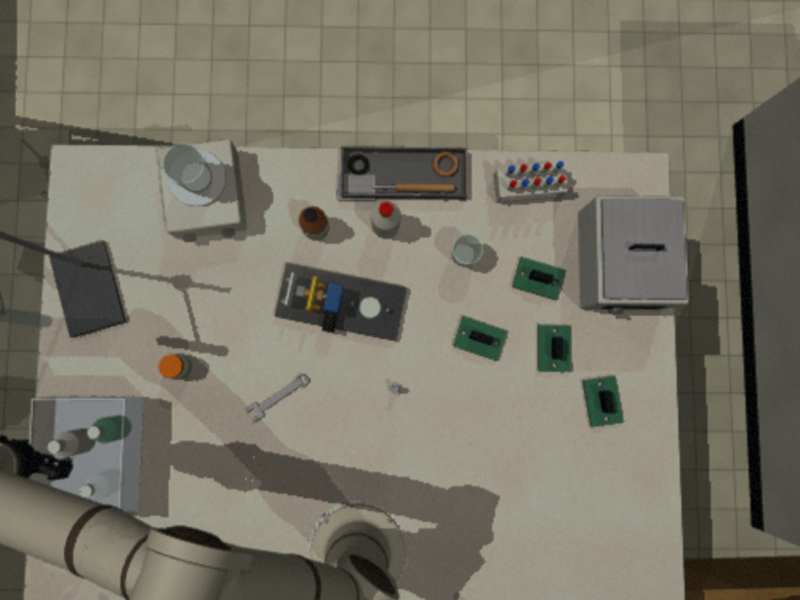

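View pics/side0b.png

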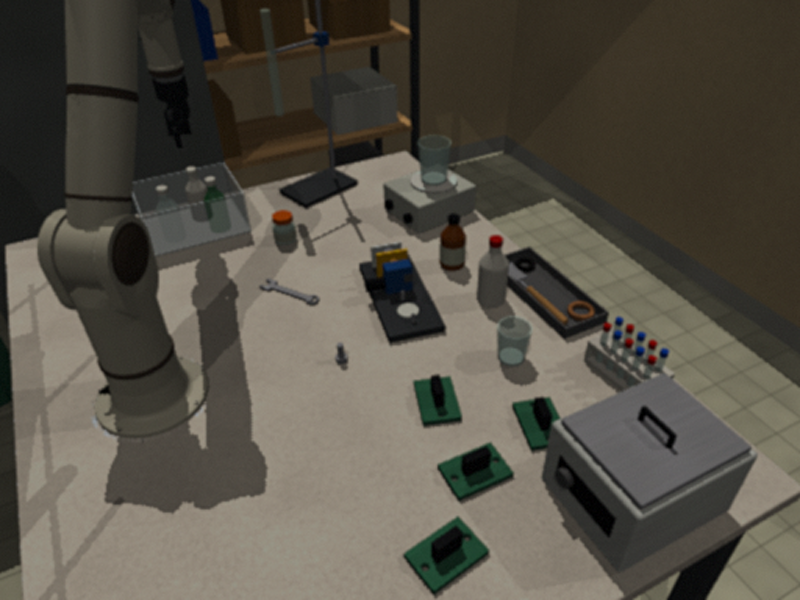

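```bash
python3 - <<'E'
from h import *
for tag in('top0','side0'):
    f=load(tag); hsv=cv2.cvtColor(f['img'],cv2.COLOR_RGB2HSV)
    m=cv2.inRange(hsv,(60,80,20),(90,255,255))
    m=cv2.morphologyEx(m,cv2.MORPH_CLOSE,np.ones((3,3)))
    n,l,st,c=cv2.connectedComponentsWithStats(m)
    for i in range(1,n):
        if st[i,4]<150: continue
        cs,_=cv2.findContours((l==i).astype(np.uint8),cv2.RETR_EXTERNAL,cv2.CHAIN_APPROX_NONE)
        P=np.array([world(f,u,v,z=0.012)[:2] for u,v in cs[0][:,0]])
        r=cv2.minAreaRect((P*1000).astype(np.float32))
        print(tag,c[i].round(1),(c[i]*1.5625).round(),'ctr',np.round(r[0],1),'size',np.round(r[1],1),'ang',round(r[2],1),'dist',round(np.hypot(*r[0]),1))
f=load('top0')['img']; g=load('side0')['img']
a=cv2.resize(f[160:225,170:270],(800,520),interpolation=cv2.INTER_CUBIC)
cv2.imwrite('pics/fixtop.png',a[:,:,::-1])
a=cv2.resize(g[150:222,220:292],(600,600),interpolation=cv2.INTER_CUBIC)
cv2.imwrite('pics/fixside.png',a[:,:,::-1])
a=np.hstack([cv2.resize(f[155:275,285:405],(400,400),interpolation=cv2.INTER_CUBIC),cv2.resize(g[235:380,250:395],(400,400),interpolation=cv2.INTER_CUBIC)])
cv2.imwrite('pics/covers.png',a[:,:,::-1])
E
```

```text
top0 [344.  177.9] [538. 278.] ctr [ 632.2 -421.1] size [108.   71.8] ang 73.6 dist 759.6
top0 [306.6 216.2] [479. 338.] ctr [ 489.6 -279.6] size [107.2  71.1] ang 71.9 dist 563.8
top0 [354.3 222.8] [554. 348.] ctr [ 466.1 -455.6] size [ 70.4 103.1] ang 89.1 dist 651.8
top0 [385.1 256.6] [602. 401.] ctr [ 344.6 -567.2] size [105.3  75.2] ang 9.5 dist 663.7
side0 [  2.1 238.2] [  3. 372.] ctr [-255.8  206.5] size [213.8  16.8] ang 89.0 dist 328.8
side0 [279.4 257.4] [437. 402.] ctr [ 488.6 -285.2] size [112.8  72.6] ang 71.4 dist 565.8
side0 [339.7 271.8] [531. 425.] ctr [ 618.  -421.9] size [111.4  46.5] ang 73.6 dist 748.3
side0 [303.5 303.3] [474. 474.] ctr [ 466.3 -460.5] size [ 77.6 109.4] ang 89.0 dist 655.3
side0 [284.8 356.2] [445. 557.] ctr [ 344.  -572.1] size [110.   76.8] ang 8.8 dist 667.5
```

View pics/fixtop.png

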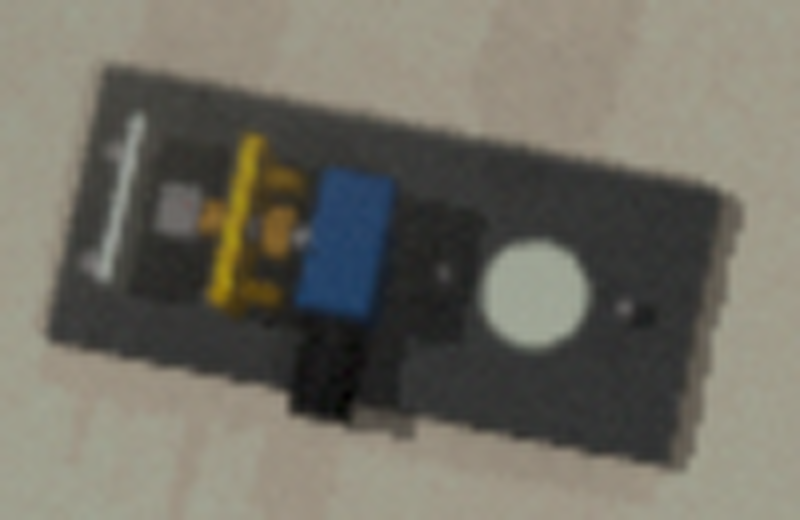

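View pics/fixside.png

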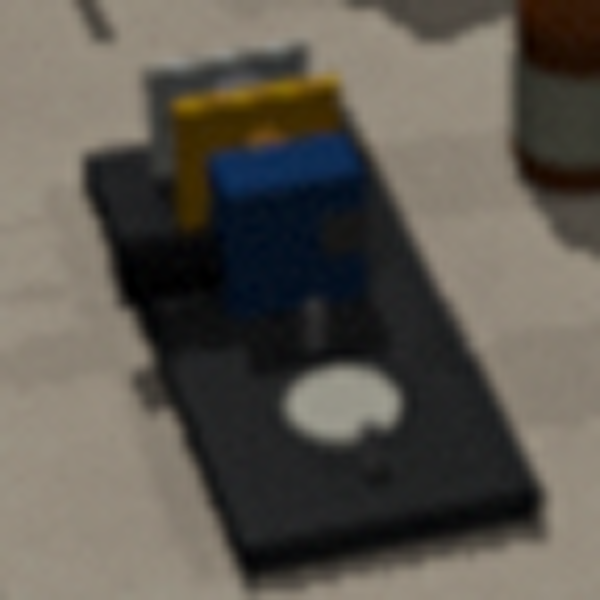

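View pics/covers.png

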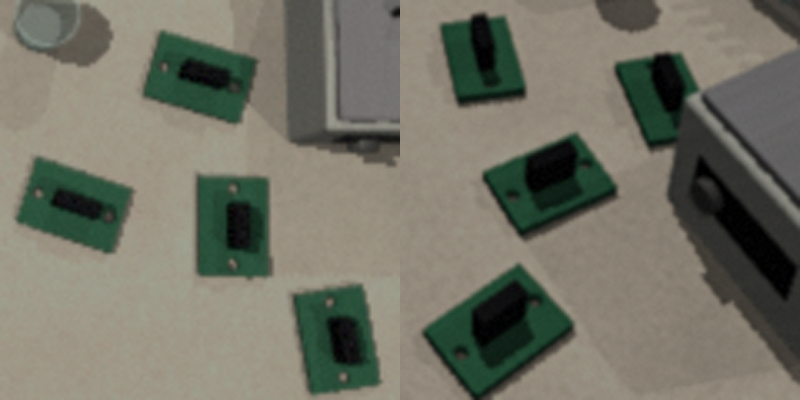

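Four look-alike covers in the top view (800×600 px): A (479,338) at 0.56 m from the base, C (554,348) at 0.65 m, D (602,401) at 0.66 m and B (538,278) at 0.76 m. A is nearest to the base, and the enlarged crop confirms it as a free-lying plate with a rib, so A is the one meant. In the fixture crop from the top camera, the pin tips are at (627,307) and (445,272), the disc at (536,294), the bracket at (240,220), the bolt head at (178,208) and the guard at (120,198).

```bash
cat > fit.py <<'E'
from h import *
from scipy.optimize import least_squares, minimize
def T(p,X):
    x,y,a=p; c,s=np.cos(a),np.sin(a); X=np.asarray(X,float)
    return np.array([x+c*X[0]-s*X[1],y+s*X[0]+c*X[1],X[2]])
if __name__=='__main__':
    ft,fs=load('top0'),load('side0')
    # cover A by hull overlap
    S=8
    def hull_img(P):
        m=np.zeros((100*S,100*S),np.uint8); cv2.fillConvexPoly(m,cv2.convexHull(np.round(P*S).astype(np.int32)),1); return m
    obs=[]
    for f,(u,v) in((ft,(306.6,216.2)),(fs,(279.4,257.4))):
        m=cv2.inRange(cv2.cvtColor(f['img'],cv2.COLOR_RGB2HSV),(60,80,20),(90,255,255))
        n,l,st,c=cv2.connectedComponentsWithStats(m); i=1+np.argmin(np.hypot(c[1:,0]-u,c[1:,1]-v))
        o=np.array([int(u)-50,int(v)-50])
        k=cv2.resize((l==i).astype(np.uint8)[o[1]:o[1]+100,o[0]:o[0]+100]*255,None,fx=S,fy=S,interpolation=cv2.INTER_LINEAR)>127
        cs=np.vstack(cv2.findContours(k.astype(np.uint8),0,1)[0])
        h=np.zeros_like(k,np.uint8); cv2.fillConvexPoly(h,cv2.convexHull(cs),1); obs.append((f,o,h))
    box=[(sx*.038,sy*.055,z) for sx in(1,-1) for sy in(1,-1) for z in(0,.012)]
    for sel in(obs[:1],obs[1:],obs):
        def cost(q):
            p=(q[0]/1e3,q[1]/1e3,q[2]/50)
            return sum(np.sum(h^hull_img(np.array([proj(f,T(p,b)) for b in box])-o+.5))/S/S for f,o,h in sel)
        r=minimize(cost,(489,-281,-.318*50),method='Nelder-Mead',options=dict(initial_simplex=[(485,-281,-16),(493,-281,-16),(489,-276,-16),(489,-283,-13)]))
        print('cover',r.x[:2],r.x[2]/50,'cost px',r.fun)
    t=lambda U,V:((U+.5)/8-.5+170,(V+.5)/8-.5+160)
    s=lambda U,V:((U+.5)/8.333-.5+220,(V+.5)/8.333-.5+150)
    L=[(ft,t(105,65),(65,215,20),0),(ft,t(50,340),(-65,215,20),0),(ft,t(725,190),(65,-75,20),0),(ft,t(680,465),(-65,-75,20),0),
    (ft,t(627,307),(0,-42,44),0),(ft,t(445,272),(0,42,44),0),(ft,t(536,294),(0,0,20),0),
    (ft,t(257,135),(38,0,94),1),(ft,t(222,305),(-38,0,94),1),(ft,t(138,115),(38,53,80),1),(ft,t(103,280),(-38,53,80),1),
    (fs,s(535,490),(65,-75,20),0),(fs,s(248,550),(-65,-75,20),0),(fs,s(90,157),(-65,215,20),0),
    (fs,s(315,300),(0,42,44),0),(fs,s(376,425),(0,-42,44),0),(fs,s(343,402),(0,0,20),0),
    (fs,s(175,98),(-38,0,94),1),(fs,s(340,80),(38,0,94),1),(fs,s(148,70),(-38,53,80),1),(fs,s(303,47),(38,53,80),1)]
    for sel in (L[:11],L[11:],L):
        def res(q): return np.concatenate([(proj(f,T(q[:3],(X[0]/1e3,X[1]/1e3+k*q[3],X[2]/1e3)))-uv) for f,uv,X,k in sel])
        r=least_squares(res,(.55,.05,-.2,.13),x_scale=(.01,.01,.05,.01),loss='soft_l1',f_scale=.5)
        print('fixture',r.x.round(4),'rms',np.sqrt(np.mean(r.fun**2)).round(2))
    print(res(r.x).reshape(-1,2).round(1).tolist())
E
python3 fit.py
```

```text
cover [ 489.33783516 -279.81658948] -0.31672871358691507 cost px 36.15625
cover [ 491.7802466  -279.10191002] -0.34194398763257877 cost px 56.296875
cover [ 490.53651494 -279.58627019] -0.3206873672620501 cost px 92.515625
fixture [ 0.5595 -0.0226 -0.1888  0.1325] rms 0.32
fixture [ 0.5609 -0.0236 -0.1926  0.1331] rms 0.59
fixture [ 0.56   -0.023  -0.1891  0.1326] rms 0.5
[[0.3, -0.2], [-0.4, 0.0], [0.3, -0.4], [-1.0, -0.1], [0.3, -0.1], [0.2, -0.3], [0.4, -0.1], [-0.1, -0.3], [-0.2, -0.3], [0.4, -0.1], [0.3, 0.2], [1.3, -0.3], [-0.9, -0.0], [-1.4, -0.4], [-0.1, 0.5], [-0.6, -0.2], [-0.1, 0.6], [-0.5, 1.2], [-0.2, -0.1], [-0.6, 0.0], [0.3, -0.5]]
```

```bash
cat > plan.py <<'E'
import sys
from h import *
# plan.py "x,y,z,yaw[,n];..." in m, rad -> rows in tool axes from the measured pose, tool pointing down
s=sense(); p=np.array(s['tcp_pos']);a=s['tool_rot'][2]
print('now',p.round(4),s['tool_rot'].round(4),'t',round(s['clock'],2),'F',s['wrist_force'].round(1),'w',round(s['gripper_width'],4))
for w in sys.argv[1].split(';'):
    w=[float(k) for k in w.split(',')]; q=np.array(w[:3]); b=w[3]
    dy=(b-a+np.pi)%(2*np.pi)-np.pi
    n=int(w[4]) if len(w)>4 else int(np.ceil(max(np.linalg.norm(q-p)/.058,abs(dy)/.17,1)))
    for i in range(n):
        d=(q-p)/n; c,t=np.cos(a),np.sin(a)
        print([[round(1e3*(c*d[0]+t*d[1]),1),round(1e3*(t*d[0]-c*d[1]),1),round(-1e3*d[2],1)],round(-dy/n,3)])
        a+=dy/n
    p=q
E
python3 plan.py "0.45,0.25,0.21,2.0;0.490,-0.28,0.2,1.252"
```

```text
now [0.2468 0.6006 0.2216] [-3.1398e+00 -1.0000e-04  2.7518e+00] t 0.1 F [-0.2  0.5  0.2] w 0.0852
[[np.float64(-45.9), np.float64(-35.3), np.float64(1.7)], np.float64(0.107)]
[[np.float64(-49.4), np.float64(-30.2), np.float64(1.7)], np.float64(0.107)]
[[np.float64(-52.4), np.float64(-24.7), np.float64(1.7)], np.float64(0.107)]
[[np.float64(-54.7), np.float64(-19.0), np.float64(1.7)], np.float64(0.107)]
[[np.float64(-56.4), np.float64(-13.0), np.float64(1.7)], np.float64(0.107)]
[[np.float64(-57.5), np.float64(-6.9), np.float64(1.7)], np.float64(0.107)]
[[np.float64(-57.9), np.float64(-0.7), np.float64(1.7)], np.float64(0.107)]
[[np.float64(-49.9), np.float64(-18.4), np.float64(1.0)], np.float64(0.075)]
[[np.float64(-51.1), np.float64(-14.6), np.float64(1.0)], np.float64(0.075)]
[[np.float64(-52.0), np.float64(-10.8), np.float64(1.0)], np.float64(0.075)]
[[np.float64(-52.7), np.float64(-6.9), np.float64(1.0)], np.float64(0.075)]
[[np.float64(-53.1), np.float64(-2.9), np.float64(1.0)], np.float64(0.075)]
[[np.float64(-53.1), np.float64(1.1), np.float64(1.0)], np.float64(0.075)]
[[np.float64(-52.9), np.float64(5.0), np.float64(1.0)], np.float64(0.075)]
[[np.float64(-52.4), np.float64(9.0), np.float64(1.0)], np.float64(0.075)]
[[np.float64(-51.6), np.float64(12.9), np.float64(1.0)], np.float64(0.075)]
[[np.float64(-50.5), np.float64(16.7), np.float64(1.0)], np.float64(0.075)]
```

>>> move_arm([
  [[-46,-35,2],0.107,1],
  [[-49,-30,2],0.107,1],
  [[-52,-25,2],0.107,1],
  [[-55,-19,2],0.107,1],
  [[-56,-13,2],0.107,1],
  [[-57,-7,2],0.107,1],
  [[-58,-1,0],0.107,1],
  [[-50,-18,1],0.075,1],
])

```text
clock: 1.1
tcp_pos: [0.4556, 0.1964, 0.2094]
tool_rot: [3.141, 0.0, 1.923]
wrist_force: [0.4, 0.3, -0.6]
gripper_width: 0.0858
```

>>> move_arm([
  [[-51,-15,1],0.075,1],
  [[-52,-11,1],0.075,1],
  [[-53,-7,1],0.075,1],
  [[-53,-3,1],0.075,1],
  [[-53,1,1],0.075,1],
  [[-53,5,1],0.075,1],
  [[-52,9,1],0.075,1],
  [[-52,13,1],0.075,1],
])

```text
clock: 2.1
tcp_pos: [0.4858, -0.227, 0.2012]
tool_rot: [-3.141, -0.0, 1.326]
wrist_force: [0.5, 0.4, 0.4]
gripper_width: 0.0852
```

```bash
python3 plan.py "0.4905,-0.2797,0.11,1.252;0.4905,-0.2797,0.031,1.252"
```

```text
now [ 0.4858 -0.227   0.2012] [-3.1412e+00 -3.0000e-04  1.3259e+00] t 2.1 F [0.5 0.4 0.4] w 0.0852
[[np.float64(-25.0), np.float64(8.7), np.float64(45.6)], np.float64(0.037)]
[[np.float64(-24.6), np.float64(9.6), np.float64(45.6)], np.float64(0.037)]
[[np.float64(0.0), np.float64(0.0), np.float64(39.5)], np.float64(-0.0)]
[[np.float64(0.0), np.float64(0.0), np.float64(39.5)], np.float64(-0.0)]
```

>>> move_arm([
  [[-25,9,46],0.037,1],
  [[-25,9,45],0.037,1],
  [[0,0,30],0,1],
  [[0,0,0],0,1],
])

```text
clock: 2.6
tcp_pos: [0.4879, -0.2775, 0.0777]
tool_rot: [-3.135, -0.001, 1.253]
wrist_force: [0.5, 0.8, 0.4]
gripper_width: 0.0856
```

```bash
python3 - <<'E'
from h import *
s=sense();print(s['tcp_pos'],s['tool_rot'])
a=[]
for n,(r,c) in(('top',(166,256)),('side',(200,230))):
    f=grab(n,n+'1')
    for X in(s['tcp_pos'],s['tcp_pos']*[1,1,0]+[0,0,.052]): print(n,proj(f,X)-[c,r])
    a.append(cv2.resize(f['img'][r:r+100,c:c+100],(400,400),interpolation=cv2.INTER_CUBIC))
cv2.imwrite('pics/pre.png',np.hstack(a)[:,:,::-1])
E
```

```text
[ 0.4878624  -0.27753105  0.07768659] [-3.13499623e+00 -7.73899912e-04  1.25331530e+00]
top [52.71611109 49.59072847]
top [51.6892558  49.96012177]
side [48.27060204 38.79517204]
side [48.13072787 44.90564725]
```

View pics/pre.png

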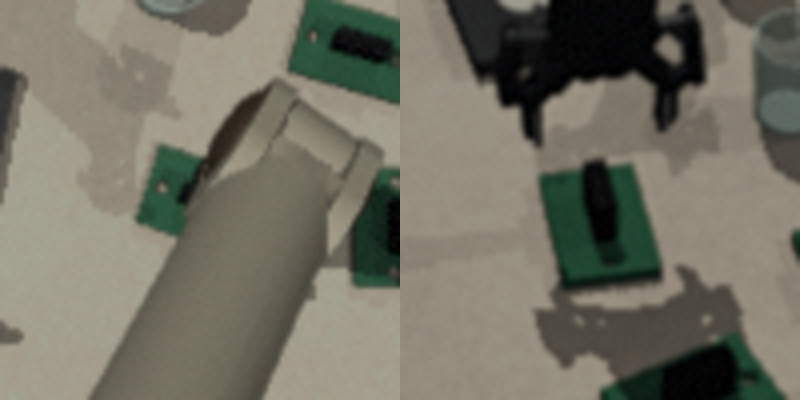

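The crop shows the open jaws above rib A: the tips are at about (535,140) and (665,128) and the rib top is centred at (600,180). The tips look higher than I expected, so I'll check with depth.

```bash
python3 - <<'E'
from h import *
f=load('side1')
for (U,V) in((135,132),(265,120),(133,115),(265,105),(200,20),(200,70),(198,165),(200,175)):
    u,v=U/4+230,V/4+200
    print((U,V),world(f,u,v).round(4))
p=np.array([.4879,-.2775,.0777]);
# all points near the tool: lowest
Z=f['z_map'];vv,uu=np.mgrid[200:260,230:330]
P=np.array([world(f,u,v) for u,v in zip(uu.ravel(),vv.ravel()) if Z[v,u]>0])
k=(np.hypot(*(P-p)[:,:2].T)<.09)&(P[:,2]>.058)
Q=P[k];a=1.2533
loc=np.c_[(Q-p)[:,:2]@[np.cos(a),np.sin(a)],(Q-p)[:,:2]@[np.sin(a),-np.cos(a)],-(Q-p)[:,2]]*1e3
o=np.argsort(-loc[:,2])[:25];print(loc[o].round(0).tolist())
E
```

```text
(135, 132) [ 0.4422 -0.2729  0.1182]
(265, 120) [ 0.5302 -0.3063  0.1188]
(133, 115) [ 0.442  -0.2706  0.1331]
(265, 105) [ 0.5309 -0.3041  0.1314]
(200, 20) [ 0.4713 -0.3111  0.2399]
(200, 70) [ 0.4862 -0.2872  0.1705]
(198, 165) [ 0.4969 -0.2696  0.056 ]
(200, 175) [ 0.4935 -0.2788  0.0554]
[[-4.0, 45.0, -28.0], [-10.0, -41.0, -28.0], [-0.0, 46.0, -29.0], [2.0, 46.0, -31.0], [-8.0, -47.0, -31.0], [-5.0, 57.0, -31.0], [-14.0, -45.0, -32.0], [-13.0, 49.0, -32.0], [-11.0, -41.0, -33.0], [-13.0, 46.0, -33.0], [-9.0, 47.0, -33.0], [-4.0, 60.0, -34.0], [-12.0, 49.0, -35.0], [-8.0, -47.0, -35.0], [-8.0, -50.0, -35.0], [-7.0, -52.0, -35.0], [-13.0, -45.0, -36.0], [-10.0, -41.0, -36.0], [-6.0, 56.0, -36.0], [-5.0, -49.0, -37.0], [-10.0, 52.0, -37.0], [-1.0, 46.0, -37.0], [-10.0, 47.0, -37.0], [-7.0, -46.0, -38.0], [-13.0, -45.0, -39.0]]
```

```bash
python3 - <<'E'
from h import *
s=sense();print(s['clock'],s['tcp_pos'],s['joint_positions'])
f=grab('side','side2');s=sense();print(s['clock'],s['tcp_pos'])
g=load('side1');print(np.abs(f['img'].astype(int)-g['img']).max(), np.nanmax(np.abs(f['z_map']-g['z_map'])))
p=np.array(s['tcp_pos'])
Z=f['z_map'];vv,uu=np.mgrid[180:260,230:330]
P=np.array([world(f,u,v) for u,v in zip(uu.ravel(),vv.ravel()) if Z[v,u]>0])
for h in(.058,):
    Q=P[(np.hypot(*(P-p)[:,:2].T)<.09)&(P[:,2]>.058)]; print(np.sort(Q[:,2])[:10].round(3))
for h in np.arange(.1,.3,.02):
    Q=P[(np.hypot(*(P-p)[:,:2].T)<.09)&(abs(P[:,2]-h)<.01)]
    if len(Q):
        l=(Q-p)[:,:2]@np.array([[np.cos(1.253),np.sin(1.253)],[np.sin(1.253),-np.cos(1.253)]]).T*1e3
        print(round(h,2),len(Q),l.min(0).round(),l.max(0).round())
E
```

```text
2.7 [ 0.49070361 -0.27834779  0.08088649] [ 0.28035424  0.50527959  0.23831023  1.89632118 -0.16700289  0.75923856
  0.29510133]
2.75 [ 0.49144672 -0.27861348  0.08169935]
48 3.752231
[0.106 0.107 0.109 0.11  0.11  0.111 0.111 0.111 0.111 0.112]
0.1 3 [-10.  43.] [ 5. 46.]
0.12 56 [-13. -56.] [ 8. 56.]
0.14 49 [-15. -61.] [ 8. 62.]
0.16 200 [-19. -74.] [11. 73.]
0.18 204 [-23. -71.] [16. 72.]
0.2 302 [-22. -70.] [13. 68.]
0.22 89 [-39. -66.] [ 7. 63.]
0.24 158 [-40. -38.] [ 3. 33.]
0.26 213 [-40. -38.] [ 6. 36.]
0.28 125 [-42. -39.] [-5. 38.]
```

```bash
python3 - <<'E'
from h import *
f=load('side0');p=np.array([.2468,.6005,.2215])
print(proj(f,p),[proj(f,p+[0,0,d]).round(1).tolist() for d in(-.022,-.009,.03)])
Z=f['z_map'];vv,uu=np.mgrid[30:110,80:150]
P=np.array([world(f,u,v) for u,v in zip(uu.ravel(),vv.ravel()) if Z[v,u]>0])
Q=P[(np.hypot(*(P-p)[:,:2].T)<.09)&(P[:,2]>.12)];print(np.sort(Q[:,2])[:12].round(3))
a=cv2.resize(f['img'][30:110,80:160],(480,480),interpolation=cv2.INTER_CUBIC)
g=load('side2'); u,v=proj(g,[.4914,-.2786,.0817]); print(u,v); u,v=int(u),int(v)
b=cv2.resize(g['img'][v-60:v+20,u-40:u+40],(480,480),interpolation=cv2.INTER_CUBIC)[:,:320+160]
a=cv2.resize(a,(400,400));b=cv2.resize(b,(400,400))
for im,(x,y) in((a,(proj(f,p)-[80,30])*5),(b,(200,300))): cv2.drawMarker(im,(int(x),int(y)),(255,0,0),0,12,1)
cv2.imwrite('pics/tips.png',np.hstack([a,b])[:,:,::-1])
E
```

```text
[118.88555133  95.49918003] [[120.1, 100.6], [119.4, 97.6], [117.1, 88.4]]
[0.152 0.152 0.153 0.153 0.154 0.154 0.155 0.155 0.155 0.156 0.156 0.157]
279.5197209693257 237.65319919040095
```

View pics/tips.png

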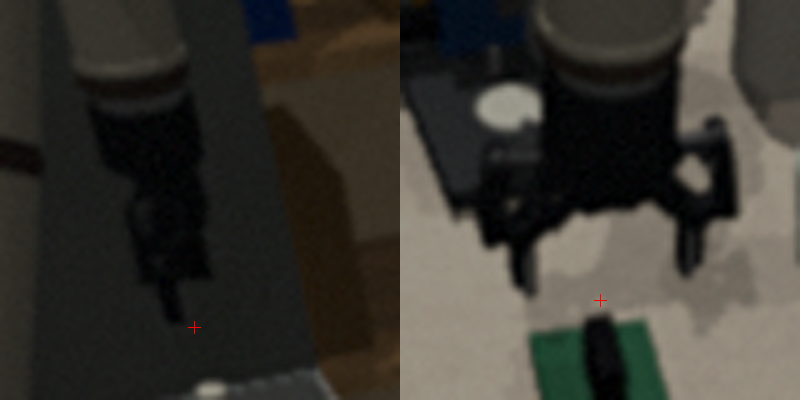

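The two crops agree: the fingertips end above the projected TCP mark, with tips at (525,290) and (688,272) against the mark at (600,300). By depth the tips sit about 25 mm behind the reported TCP, while the text implies 9 mm ahead of it. I'll go down in stages and re-measure.

>>> move_arm([
  [[0,0,20],0,1],
  [[0,0,16],0,1],
  [[0,0,0],0,1],
  [[0,0,0],0,1],
])

```text
clock: 3.25
tcp_pos: [0.4909, -0.2788, 0.0452]
tool_rot: [3.141, 0.0, 1.254]
wrist_force: [0.4, -0.8, 0.3]
gripper_width: 0.0857
```

```bash
cat > tips.py <<'E'
from h import *
import sys
s=sense();f=grab('side',sys.argv[1]);p=s['tcp_pos'];a=s['tool_rot'][2]
Z=f['z_map'];u,v=proj(f,p).astype(int);vv,uu=np.mgrid[v-70:v+30,u-45:u+45]
P=np.array([world(f,i,j) for i,j in zip(uu.ravel(),vv.ravel()) if Z[j,i]>0]); d=(P-p)
l=np.c_[d[:,:2]@[np.cos(a),np.sin(a)],d[:,:2]@[np.sin(a),-np.cos(a)]]*1e3
w=s['gripper_width']*500
for sg in(1,-1):
    k=(abs(l[:,0])<25)&(sg*l[:,1]>w-4)&(sg*l[:,1]<w+16)
    dark=np.array([f['img'][j,i].max()<70 for i,j in zip(uu.ravel(),vv.ravel()) if Z[j,i]>0])
    q=np.c_[l,d[:,2]*1e3,P[:,2]*1e3][k&dark&(P[:,2]>.016)]
    print('finger',sg,q[np.argsort(q[:,3])][:6].round(0).tolist())
print(p.round(4),s['tool_rot'].round(3),'F',s['wrist_force'].round(1),'w',round(s['gripper_width'],4),'t',round(s['clock'],2))
E
python3 tips.py side3
```

```text
finger 1 [[-3.0, 44.0, 27.0, 72.0], [-1.0, 44.0, 29.0, 74.0], [-11.0, 48.0, 30.0, 75.0], [-11.0, 45.0, 31.0, 76.0], [-6.0, 55.0, 32.0, 77.0], [-0.0, 44.0, 33.0, 78.0]]
finger -1 [[-8.0, -44.0, 26.0, 71.0], [-5.0, -50.0, 29.0, 74.0], [-10.0, -48.0, 29.0, 74.0], [-12.0, -42.0, 30.0, 75.0], [-10.0, -45.0, 32.0, 77.0], [-11.0, -42.0, 33.0, 78.0]]
[ 0.4909 -0.2788  0.0452] [3.141 0.    1.254] F [ 0.4 -0.8  0.3] w 0.0857 t 3.25
```

```bash
python3 -c "
import plant;print([ (n,getattr(plant,n)) for n in dir(plant) if not n.startswith('_')])"
```

```text
[('MotionError', <class 'plant.MotionError'>), ('close_job', <function connect.<locals>.done at 0x7f7837aa37e0>), ('grab_frame', <function make.<locals>.drawn_camera at 0x7f7837b30180>), ('sense', <function make.<locals>.<lambda> at 0x7f7837b30680>), ('tip_extent', 0.022)]
```

>>> move_arm([
  [[0,0,12],0,1],
  [[0,0,12],0,1],
  [[0,0,0],0,1],
])

```text
clock: 3.68
tcp_pos: [0.4892, -0.278, 0.0189]
tool_rot: [-3.139, -0.0, 1.254]
wrist_force: [0.8, 0.3, 0.8]
gripper_width: 0.0857
```

```bash
python3 tips.py side4; python3 - <<'E'
from h import *
f=load('side4');g=load('side3')
a=[]
for k in(g,f):
    u,v=proj(k,[.4905,-.2797,.05]).astype(int);a.append(cv2.resize(k['img'][v-30:v+30,u-30:u+30],(400,400),interpolation=cv2.INTER_CUBIC))
cv2.imwrite('pics/desc.png',np.clip(np.hstack(a)[:,:,::-1]*1.5,0,255).astype(np.uint8))
E
```

```text
finger 1 [[-2.0, 44.0, 27.0, 45.0], [-9.0, 48.0, 29.0, 48.0], [-1.0, 44.0, 30.0, 49.0], [1.0, 44.0, 32.0, 51.0], [-5.0, 55.0, 33.0, 52.0], [-12.0, 44.0, 33.0, 52.0]]
finger -1 [[-11.0, -46.0, 30.0, 49.0], [-9.0, -52.0, 33.0, 52.0], [-15.0, -44.0, 34.0, 53.0], [-10.0, -49.0, 34.0, 53.0], [-11.0, -46.0, 34.0, 53.0], [-6.0, -54.0, 35.0, 54.0]]
[ 0.4892 -0.278   0.0189] [-3.139 -0.     1.254] F [0.8 0.3 0.8] w 0.0857 t 3.67
```

View pics/desc.png

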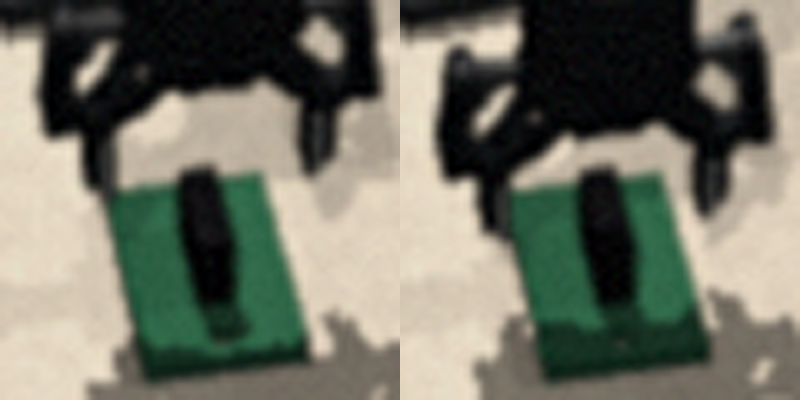

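The two crops show the tips beside and then level with the rib top: tips at (97,190) and (317,175), then (497,235) and (710,215). There is no contact although the reported z is 0.019. So the true tool sits about 35 mm above the reported z, while xy is fine, and I'll use that offset from here. Now I'll lower the last 15 mm and grip.

>>> move_arm([
  [[0,0,8],0,1],
  [[0,0,7],0,1],
  [[0,0,0],0,1],
  [[0,0,0],0,0],
  [[0,0,0],0,0],
  [[0,0,0],0,0],
  [[0,0,0],0,0],
  [[0,0,0],0,0],
], grip_force=70)

```text
clock: 4.72
tcp_pos: [0.4908, -0.2788, 0.0058]
tool_rot: [3.141, 0.0, 1.254]
wrist_force: [-0.7, -0.3, 2.2]
gripper_width: 0.0173
```

```bash
python3 tips.py side5
```

```text
finger 1 [[-23.0, 17.0, 10.0, 16.0], [-24.0, 7.0, 13.0, 19.0], [-13.0, 16.0, 17.0, 23.0], [-10.0, 16.0, 19.0, 24.0], [-6.0, 23.0, 22.0, 28.0], [-6.0, 20.0, 23.0, 28.0]]
finger -1 [[12.0, -19.0, 10.0, 16.0], [-14.0, -12.0, 10.0, 16.0], [-21.0, -19.0, 10.0, 16.0], [-18.0, -13.0, 11.0, 16.0], [-17.0, -22.0, 11.0, 16.0], [-22.0, -17.0, 11.0, 17.0]]
[ 0.4908 -0.2788  0.0058] [3.141 0.    1.254] F [-0.7 -0.3  2.2] w 0.0173 t 4.72
```

```bash
python3 plan.py "0.4908,-0.2788,0.086,1.254;0.5602,-0.0222,0.091,1.382"
```

```text
now [ 0.4908 -0.2788  0.0058] [3.1408e+00 1.0000e-04 1.2539e+00] t 4.78 F [-0.9 -1.1  2.6] w 0.0172
[[np.float64(0.0), np.float64(-0.0), np.float64(-40.1)], np.float64(-0.0)]
[[np.float64(0.0), np.float64(-0.0), np.float64(-40.1)], np.float64(-0.0)]
[[np.float64(53.1), np.float64(-2.8), np.float64(-1.0)], np.float64(-0.026)]
[[np.float64(53.1), np.float64(-1.4), np.float64(-1.0)], np.float64(-0.026)]
[[np.float64(53.2), np.float64(-0.1), np.float64(-1.0)], np.float64(-0.026)]
[[np.float64(53.1), np.float64(1.3), np.float64(-1.0)], np.float64(-0.026)]
[[np.float64(53.1), np.float64(2.6), np.float64(-1.0)], np.float64(-0.026)]
```

>>> move_arm([
  [[0,0,-30],0,0],
  [[0,0,-30],0,0],
  [[0,0,-20],0,0],
  [[0,0,0],0,0],
])

```text
clock: 5.28
tcp_pos: [0.4911, -0.2789, 0.0864]
tool_rot: [3.139, 0.0, 1.254]
wrist_force: [0.3, -0.2, -2.9]
gripper_width: 0.0173
```

>>> move_arm([
  [[30,-2,-1],-0.016,0],
  [[44,-2,-1],-0.021,0],
  [[44,-1,-1],-0.022,0],
  [[44,0,0],-0.022,0],
  [[44,1,-1],-0.022,0],
  [[30,1,-1],-0.015,0],
  [[30,2,0],-0.01,0],
  [[0,0,0],0,0],
])

```text
clock: 6.28
tcp_pos: [0.5573, -0.0172, 0.0887]
tool_rot: [-3.139, -0.001, 1.387]
wrist_force: [-0.5, -0.5, -3.2]
gripper_width: 0.0175
```

```bash
python3 plan.py "0.5602,-0.0222,0.091,1.382"; python3 - <<'E'
from h import *
f=grab('side','side6');g=grab('top','top6');s=sense();print(s['tcp_pos'],s['tool_rot'],s['clock'])
u,v=proj(f,[.56,-.023,.07]).astype(int)
a=cv2.resize(f['img'][v-40:v+40,u-40:u+40],(600,600),interpolation=cv2.INTER_CUBIC)
print('crop side origin',u-40,v-40,'scale 7.5')
cv2.imwrite('pics/over.png',np.clip(a[:,:,::-1]*1.4,0,255).astype(np.uint8))
E
```

```text
now [ 0.5573 -0.0172  0.0887] [-3.1389e+00 -1.3000e-03  1.3873e+00] t 6.28 F [-0.5 -0.5 -3.2] w 0.0175
[[np.float64(-4.4), np.float64(3.8), np.float64(-2.3)], np.float64(0.005)]
[ 0.55668814 -0.02125546  0.08904595] [-3.13902278e+00  9.85810559e-04  1.38253573e+00] 6.375
crop side origin 220 147 scale 7.5
```

View pics/over.png

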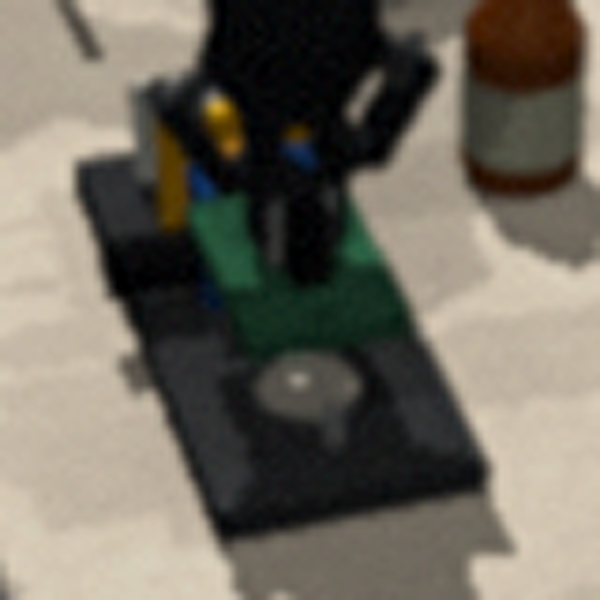

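The side crop shows the cover held level above the seat: the near-left top corner is at (235,300), the near-right at (402,265), the bottom corners are at (249,352) and (413,327), and the bare disc is visible below. I'll measure the cover's offset from the TCP with the side camera.

```bash
python3 - <<'E'
from fit import *
f=load('side6');q=lambda U,V:((U+.5)/7.5-.5+220,(V+.5)/7.5-.5+147)
L=[(q(235,300),(-.038,-.055,.012)),(q(402,265),(.038,-.055,.012)),(q(249,352),(-.038,-.055,0)),(q(413,327),(.038,-.055,0)),(q(190,203),(-.038,.055,.012))]
for zfix in(None,.083):
  def res(p):
    z=p[3] if zfix is None else zfix
    return np.concatenate([proj(f,T(p[:3],X)+[0,0,z])-uv for uv,X in L])
  r=least_squares(res,(.557,-.022,-.19,.083),x_scale=(.01,.01,.05,.01));print(r.x.round(4),res(r.x).round(1))
# green component extremes check: predicted near-edge line vs mask using TCP-derived pose
m=cv2.inRange(cv2.cvtColor(f['img'],cv2.COLOR_RGB2HSV),(60,80,15),(90,255,255));v,u=np.nonzero(m[150:215,225:290]);print(u.min()+225,u.max()+225,v.max()+150)
p=(.5569-.00016,-.0205-.0008,-.188);print([proj(f,T(p,X)+[0,0,.083]).round(1).tolist() for _,X in L],[np.round(a,1).tolist() for a,_ in L])
E
python3 plan.py "0.5602,-0.0222,0.091,1.382"
```

```text
[ 0.585   0.0411 -0.1834  0.0458] [ 1.7  2.6  0.2  3.3 -0.1 -1.6 -1.3 -2.3 -0.5 -2. ]
[ 0.5636 -0.0022 -0.1911  0.083 ] [ 1.3  2.7  0.8  3.3 -0.5 -1.4 -0.7 -2.2 -1.  -2.7]
245 273 194
[[253.0, 193.0], [274.9, 188.8], [253.0, 195.9], [274.9, 191.6], [244.5, 174.3]] [[250.9, 186.6], [273.2, 181.9], [252.8, 193.5], [274.6, 190.2], [244.9, 173.6]]
now [ 0.5567 -0.0213  0.089 ] [-3.1390e+00  1.0000e-03  1.3825e+00] t 6.38 F [-1.2 -0.4 -3. ] w 0.0171
[[np.float64(-0.3), np.float64(3.6), np.float64(-2.0)], np.float64(0.001)]
```

>>> move_arm([
  [[0,4,-2],0,0],
  [[0,0,16],0,0],
  [[0,0,17],0,0],
  [[0,0,0],0,0],
  [[0,0,0],0,0],
  [[0,0,0],0,0],
])

```text
clock: 7.12
tcp_pos: [0.5623, -0.0219, 0.0599]
tool_rot: [3.141, -0.0, 1.382]
wrist_force: [0.6, -0.4, -2.3]
gripper_width: 0.0172
```

```bash
cat > held.py <<'E'
from fit import *
import sys
f=grab('side',sys.argv[1]);s=sense();p0=s['tcp_pos'];z=p0[2]-.0058;c=s['tool_rot'][2]-np.pi/2
print(p0.round(4),s['tool_rot'].round(4),s['wrist_force'].round(1),s['clock'])
# visible green mask vs rendered plate: compare only below the gripper (rows from plate middle to near edge)
S=8;o=proj(f,T((p0[0],p0[1],c),(0,-.02,z))).astype(int)-32
m=cv2.inRange(cv2.cvtColor(f['img'],cv2.COLOR_RGB2HSV),(60,80,12),(90,255,255))[o[1]:o[1]+64,o[0]:o[0]+64]
k=cv2.resize(m,None,fx=S,fy=S,interpolation=cv2.INTER_LINEAR)>127
box=np.array([(sx*.038,sy*.055,h) for sx in(1,-1) for sy in(1,-1) for h in(0,.012)])
near=np.array([(sx*.05,y,h) for sx in(1,-1) for y in(-.075,-.03) for h in(-.01,.012)])
def hull(P):
    r=np.zeros(k.shape,np.uint8);cv2.fillConvexPoly(r,cv2.convexHull(np.round((P-o+.5)*S).astype(np.int32)),1);return r>0
w=hull(np.array([proj(f,T((p0[0],p0[1],c),X)+[0,0,z]) for X in near]))
def cost(q): return np.sum((hull(np.array([proj(f,T((q[0]/1e3,q[1]/1e3,c),X)+[0,0,z]) for X in box]))^k)&w)/S/S
a,b=p0[:2]*1e3
r=minimize(cost,(a,b),method='Nelder-Mead',options=dict(initial_simplex=[(a-5,b-3),(a+5,b-3),(a,b+5)]))
print('cover by side cam',r.x,'cost',r.fun,'minus tcp',r.x-p0[:2]*1e3)
E
python3 held.py side7;python3 plan.py "0.5602,-0.0222,0.055,1.382"
```

```text
[ 0.5623 -0.0219  0.06  ] [ 3.1406e+00 -3.0000e-04  1.3818e+00] [ 0.4  1.2 -3.3] 7.175
cover by side cam [562.29774375 -22.8398226 ] cost 10.796875 minus tcp [-0.04740715 -0.97996521]
now [ 0.5623 -0.0219  0.06  ] [ 3.1406e+00 -3.0000e-04  1.3818e+00] t 7.17 F [ 0.4  1.2 -3.3] w 0.0171
[[np.float64(-0.7), np.float64(-2.0), np.float64(5.0)], np.float64(-0.0)]
```

>>> move_arm([
  [[0,-2,3],0,0],
  [[0,0,5],0,0],
  [[0,0,4],0,0],
  [[0,0,3],0,0],
  [[0,0,0],0,0],
  [[0,0,0],0,0],
])

```text
clock: 7.92
tcp_pos: [0.5599, -0.0215, 0.0445]
tool_rot: [-3.142, -0.0, 1.382]
wrist_force: [-0.0, 0.7, -3.6]
gripper_width: 0.0168
```

>>> move_arm([
  [[0,0,4],0,0],
  [[0,0,4],0,0],
  [[0,0,4],0,0],
  [[0,0,3],0,0],
  [[0,0,0],0,0],
  [[0,0,0],0,0],
])

```text
clock: 8.68
tcp_pos: [0.5599, -0.021, 0.0293]
tool_rot: [-3.141, -0.0, 1.382]
wrist_force: [2.1, 4.2, -4.4]
gripper_width: 0.0171
```

```bash
python3 held.py side8
```

```text
[ 0.5599 -0.0211  0.0293] [-3.1414e+00 -4.0000e-04  1.3821e+00] [ 1.   3.2 -5.6] 8.725
cover by side cam [560.04192019 -22.98875218] cost 20.25 minus tcp [ 0.13328552 -1.93206787]
```

>>> move_arm([
  [[0.5,0,2],0,0],
  [[0,0,2],0,0],
  [[0,0,0],0,0],
  [[0,0,0],0,0],
])

```text
clock: 9.22
tcp_pos: [0.5601, -0.021, 0.0258]
tool_rot: [3.141, -0.0, 1.382]
wrist_force: [-0.8, 3.7, 2.6]
gripper_width: 0.0173
```

>>> move_arm([
  [[0,0,1],0,0],
  [[0,0,0],0,0],
  [[0,0,0],0,0.5],
  [[0,0,0],0,1],
  [[0,0,0],0,1],
  [[0,0,0],0,1],
  [[0,0,0],0,1],
])

```text
clock: 10.1
tcp_pos: [0.56, -0.0211, 0.0244]
tool_rot: [-3.141, 0.0, 1.382]
wrist_force: [0.6, -0.0, 1.3]
gripper_width: 0.0854
```

```bash
python3 plan.py "0.5601,-0.021,0.125,1.382"
```

```text
now [ 0.56   -0.0211  0.0244] [-3.1415e+00  1.0000e-04  1.3818e+00] t 10.1 F [ 0.6 -0.   1.3] w 0.0854
[[np.float64(0.0), np.float64(0.1), np.float64(-50.3)], np.float64(-0.0)]
[[np.float64(0.0), np.float64(0.1), np.float64(-50.3)], np.float64(-0.0)]
```

>>> move_arm([
  [[0,0,-30],0,1],
  [[0,0,-50],0,1],
  [[0,0,-50],0,1],
  [[0,0,0],0,1],
])

```text
clock: 10.6
tcp_pos: [0.5635, -0.0211, 0.159]
tool_rot: [3.133, -0.002, 1.382]
wrist_force: [0.1, 0.1, 0.7]
gripper_width: 0.0854
```

```bash
python3 - <<'E'
from fit import *
f=load('top0')
t=lambda U,V:((U+.5)/8-.5+170,(V+.5)/8-.5+160)
print('bolt',world(f,*t(178,208),z=.081),world(f,*t(178,208)))
for n,U,V,z in(('amber',313,222,.14),('wash',385,210,.17)):
    print(n,world(f,U*.64,V*.64,z=z),world(f,U*.64,V*.64))
F=(.5599,-.0225,-.189)
print('bolt from fixture',T(F,(0,.1596,.07)))
g=grab('side','side9');h=grab('top','top9');s=sense();print(s['tcp_pos'],s['clock'])
# depth check of plate flatness: plate top must be z=.032
for X in((-.028,-.05),(.028,-.05),(-.028,.0),(.028,0),(0,-.05)):
    w=T(F,(*X,.032))
    for k in(g,h):
        u,v=proj(k,w); print(X,(u.round(),v.round()),k['img'][int(v),int(u)],world(k,u,v)[2].round(4),end=' | ')
    print()
a=[cv2.resize(k['img'][int(v)-35:int(v)+35,int(u)-35:int(u)+35],(400,400),interpolation=cv2.INTER_CUBIC) for k in(g,h) for u,v in[proj(k,T(F,(0,.06,.03)))]]
cv2.imwrite('pics/placed.png',np.clip(np.hstack(a)[:,:,::-1]*1.3,0,255).astype(np.uint8))
E
```

```text
bolt [0.5904573  0.13504542 0.081     ] [0.59049898 0.13508742 0.08064693]
amber [0.73372687 0.1021076  0.14      ] [0.73935103 0.10473702 0.11416032]
wash [ 0.75523526 -0.05542715  0.17      ] [ 0.75631723 -0.05543958  0.16542736]
bolt from fixture [0.58988514 0.13425794 0.07      ]
[ 0.56017503 -0.02090489  0.15489111] 10.7
(-0.028, -0.05) (np.float64(257.0), np.float64(206.0)) [29 64 45] 0.037 | (-0.028, -0.05) (np.float64(249.0), np.float64(206.0)) [50 81 62] 0.0337 | 
(0.028, -0.05) (np.float64(272.0), np.float64(203.0)) [33 68 49] 0.0365 | (0.028, -0.05) (np.float64(252.0), np.float64(191.0)) [38 64 46] 0.0317 | 
(-0.028, 0.0) (np.float64(253.0), np.float64(197.0)) [31 64 46] 0.0349 | (-0.028, 0.0) (np.float64(235.0), np.float64(203.0)) [119 113  98] 0.632 | 
(0.028, 0) (np.float64(268.0), np.float64(194.0)) [32 69 49] 0.0335 | (0.028, 0) (np.float64(238.0), np.float64(188.0)) [114 110  94] 0.6051 | 
(0, -0.05) (np.float64(265.0), np.float64(204.0)) [35 47 39] 0.0267 | (0, -0.05) (np.float64(250.0), np.float64(199.0)) [36 62 46] 0.0355 |
```

View pics/placed.png

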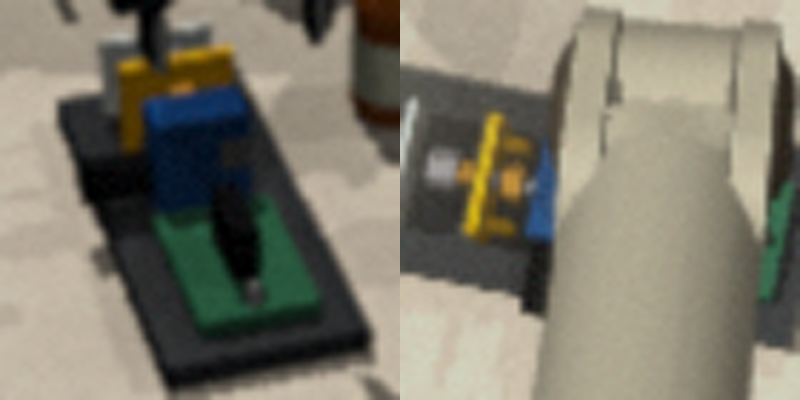

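The cover lies flush: in the left half (side camera) the green plate is seated with its near edge at (265,320), the rib is at (235,235) and a pin shows at (255,290). In the right half (top camera) the bolt head is at about (443,165) between the bracket and guard, clear of the arm. The two bolt estimates agree within 1 mm at (0.590, 0.1347). The amber bottle is about 40 mm clear of the open jaws.

```bash
python3 plan.py "0.5902,0.1347,0.14,1.382;0.5902,0.1347,0.08,1.382;0.5902,0.1347,0.034,1.382"
```

```text
now [ 0.5602 -0.0209  0.1549] [ 3.1405e+00 -5.0000e-04  1.3819e+00] t 10.7 F [-0.8 -0.5 -0.5] w 0.0855
[[np.float64(52.8), np.float64(0.1), np.float64(5.0)], np.float64(-0.0)]
[[np.float64(52.8), np.float64(0.1), np.float64(5.0)], np.float64(-0.0)]
[[np.float64(52.8), np.float64(0.1), np.float64(5.0)], np.float64(-0.0)]
[[np.float64(0.0), np.float64(0.0), np.float64(30.0)], np.float64(-0.0)]
[[np.float64(0.0), np.float64(0.0), np.float64(30.0)], np.float64(-0.0)]
[[np.float64(0.0), np.float64(0.0), np.float64(46.0)], np.float64(-0.0)]
```

>>> move_arm([
  [[40,0,5],0,0.7],
  [[50,0,5],0,0.7],
  [[40,0,5],0,0.7],
  [[28,0,0],0,0.7],
  [[0,0,25],0,0.7],
  [[0,0,15],0,0.7],
  [[0,0,0],0,0.7],
  [[0,0,0],0,0.7],
])

```text
clock: 11.7
tcp_pos: [0.5899, 0.1334, 0.0995]
tool_rot: [-3.142, 0.0, 1.381]
wrist_force: [0.1, 0.1, 0.7]
gripper_width: 0.0596
```

```bash
python3 tips.py side10; python3 plan.py "0.5902,0.1347,0.034,1.382"; python3 - <<'E'
from h import *
g=load('side10');u,v=proj(g,[.59,.135,.09])
a=cv2.resize(g['img'][int(v)-35:int(v)+35,int(u)-35:int(u)+35],(560,560),interpolation=cv2.INTER_CUBIC)
cv2.imwrite('pics/gap.png',np.clip(a[:,:,::-1]*1.5,0,255).astype(np.uint8))
E
```

```text
finger 1 [[20.0, 27.0, -28.0, 71.0], [17.0, 30.0, -27.0, 72.0], [23.0, 32.0, -23.0, 77.0], [17.0, 27.0, -22.0, 77.0], [1.0, 31.0, 18.0, 118.0], [3.0, 31.0, 21.0, 121.0]]
finger -1 [[12.0, -40.0, -83.0, 16.0], [-2.0, -43.0, -82.0, 17.0], [21.0, -41.0, -80.0, 20.0], [14.0, -43.0, -79.0, 20.0], [-9.0, -37.0, -79.0, 21.0], [-15.0, -39.0, -79.0, 21.0]]
[0.5899 0.1334 0.0995] [-3.142  0.     1.381] F [0.1 0.1 0.7] w 0.0596 t 11.7
now [0.5902 0.1337 0.1   ] [ 3.1408e+00 -3.0000e-04  1.3809e+00] t 11.75 F [ 0.6  1.  -0.3] w 0.0594
[[np.float64(0.5), np.float64(-0.1), np.float64(33.0)], np.float64(-0.001)]
[[np.float64(0.5), np.float64(-0.1), np.float64(33.0)], np.float64(-0.001)]
```

View pics/gap.png

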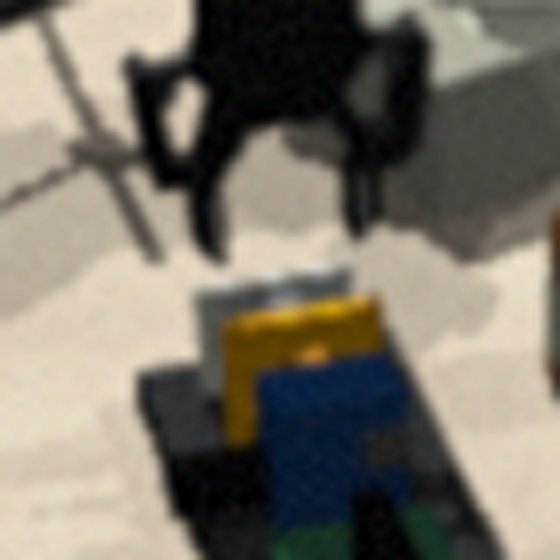

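The jaws straddle the gap: tips are at (215,250) and (360,232), midway at column 288, between the bracket centre at 302 and the guard centre at 275.

>>> move_arm([
  [[1,0,20],0,0.7],
  [[0,0,20],0,0.7],
  [[0,0,0],0,0.7],
])

```text
clock: 12.12
tcp_pos: [0.5875, 0.1346, 0.0567]
tool_rot: [-3.137, 0.002, 1.382]
wrist_force: [-0.0, -0.1, 0.6]
gripper_width: 0.06
```

>>> move_arm([
  [[0,0,13],0,0.7],
  [[0,0,13],0,0.7],
  [[0,0,0],0,0.7],
  [[0,0,0],0,0.7],
])

```text
clock: 12.62
tcp_pos: [0.59, 0.1352, 0.0335]
tool_rot: [3.141, -0.0, 1.382]
wrist_force: [-0.1, 0.8, -0.2]
gripper_width: 0.0594
```

>>> move_arm([
  [[0,0,0],0,0.3],
  [[0,0,0],0,0],
  [[0,0,0],0,0],
  [[0,0,0],0,0],
  [[0,0,0],0,0],
  [[0,0,0],0,0],
  [[0,0,0],0,0],
  [[0,0,0],0,0],
], grip_force=60)

```text
clock: 13.62
tcp_pos: [0.5906, 0.1352, 0.0341]
tool_rot: [3.14, -0.001, 1.382]
wrist_force: [-0.1, -1.1, 5.7]
gripper_width: 0.023
```

```bash
python3 - <<'E'
from fit import *
s=sense();g=grab('side','side11');s2=sense();print(s['gripper_width'],s['wrist_force'],s['moment'],s['tcp_pos'],s2['gripper_width'],s2['clock'])
F=(.5599,-.0225,-.189);o=load('side9')
for X in((-.028,-.05),(.028,-.05),(-.028,.0),(.028,0)):
    u,v=proj(g,T(F,(*X,.032)));print(X,world(g,u,v)[2].round(4),g['img'][int(v),int(u)])
u,v=proj(g,[.59,.135,.08]).astype(int)
a=cv2.resize(g['img'][v-30:v+40,u-35:u+35],(560,560),interpolation=cv2.INTER_CUBIC)
cv2.imwrite('pics/held.png',np.clip(a[:,:,::-1]*1.5,0,255).astype(np.uint8))
E
```

```text
0.02298007400746753 [-0.11551489 -1.10056359  5.72608057] [-0.09355664  0.05482063 -0.0423012 ] [0.59056475 0.13524114 0.03411158] 0.022797945148653083 13.675
(-0.028, -0.05) 0.0313 [16 35 24]
(0.028, -0.05) 0.035 [14 34 22]
(-0.028, 0.0) 0.0343 [12 29 19]
(0.028, 0) 0.0329 [15 34 23]
```

View pics/held.png

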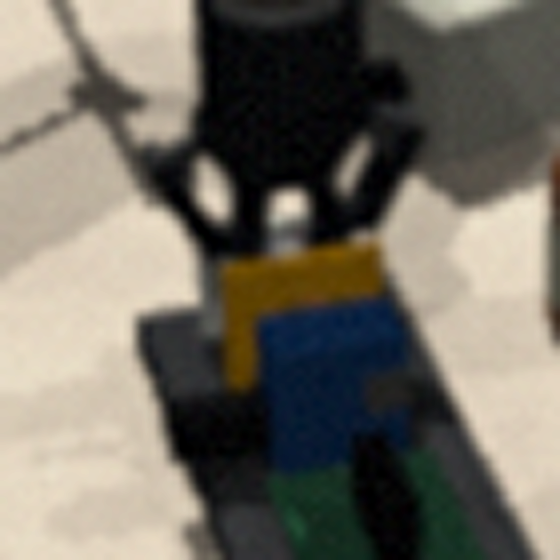

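The picture shows the fingers down in the gap behind the yellow bracket, pinching at about (290,235), with the cover unmoved. The width of 23 mm matches the hex head. I'll hold for a second to see whether it is steady.

>>> move_arm([
  [[0,0,0],0,0],
  [[0,0,0],0,0],
  [[0,0,0],0,0],
  [[0,0,0],0,0],
  [[0,0,0],0,0],
  [[0,0,0],0,0],
  [[0,0,0],0,0],
  [[0,0,0],0,0],
])

```text
clock: 14.68
tcp_pos: [0.5906, 0.1352, 0.0341]
tool_rot: [3.14, -0.001, 1.382]
wrist_force: [0.3, -0.2, 5.9]
gripper_width: 0.0234
```

>>> move_arm([
  [[0,0,0],0,0],
  [[0,0,0],0,0],
  [[0,0,0],0,0],
  [[0,0,0],0,0],
  [[0,0,0],0,0],
  [[0,0,0],0,0],
  [[0,0,0],0,0],
  [[0,0,0],0,0],
])

```text
clock: 15.68
tcp_pos: [0.5906, 0.1352, 0.0341]
tool_rot: [3.14, -0.001, 1.382]
wrist_force: [-0.3, -0.1, 6.8]
gripper_width: 0.023
```

```bash
python3 -c "
from plant import *
print(close_job()); s=sense(); print(s['clock'],s['gripper_width'],s['wrist_force'])"
```

```text
the job is handed in; nothing more can be done
None
the job is handed in; nothing more can be done
```

I seated the nearest green cover over both pins, let go of it there, and handed in with the gripper holding the bolt head at a 60 N grip setting. The hand-in gave no verdict.

- **Cover:** I felt contact with the base before opening the jaws. Afterwards camera depth put the plate top at 31–35 mm, against 32 mm expected. It read the same while I held the bolt.
- **Bolt:** the jaws stopped at 23 mm, which fits the hex head (22 mm across flats, 25 mm across corners). Opening, pose and force stayed steady for 2 s (23.0–23.4 mm, about 6 N upward on the wrist). I had no direct reading of the bolt's rotation; the steady opening is my only evidence that it is held.
- **Bystanders:** all my moves kept clear of them, but I did not measure them again at the end.
- **Disagreement:** the reported TCP height was about 35 mm lower than the fingertips seen by the side camera, taking the tool lengths you gave. I used that offset for both grasps, and both closed at the expected widths.

The job was at about 16 s of the 45 s when I handed it in.

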